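# Open the dial padlock of a specimen strongbox and show it

### The arm

A 6-joint arm with a two-finger parallel gripper is mounted at the origin on the work surface. World frame = base frame: x ahead of the robot, y to its left, z up, the work surface at z = 0. Lengths are in m, angles in degrees, forces in N, time in s.
With the tool pointing down it reaches from about 0.35 to 0.875 m from the base axis. Payload 4.2 kg.
Tool frame: the origin (TCP) lies at the very end of the fingers, on their centre line; the grasp point (between the pads) lies 19 mm behind it; z points along the fingers, x is the direction in which the jaws open and shut, and the axes are right-handed (so a half turn about z gives the same grasp; the last joint's range is limited). The gripper opens to 87 mm and grips with 3 to 60 N. Pads are 19 mm wide; open, the fingers measure 117 mm over their backs; the gripper's body (75 mm by 190 mm) begins 51 mm behind the grasp point.
Start: joints at [83.858, 22.042, 0.453, 0, -68.411, -14.817], TCP at [0.224, 0.584, 0.223] pointing down, gripper open.
Joint ranges: [-179.83, 179.83], [-69.29, 118.12], [-61.27, 80.66], [-181.25, 117.63], [-171.15, -9.14], [-177.46, 177.46]. Speed limits (degrees/s): [159.86, 159.86, 180, 180, 180, 180].

### API

Orientations are given as a 3x3 rotation matrix whose columns are the frame's x, y, z axes.
In Python, from station import r gives the robot as it stands.
- The arm moves only by the shell command python3 -m jog 'ROWS' [OPENING]. ROWS is JSON, a list of rows, each a list of 2 entries, a list of its own where there are three numbers: the shift along the tool's x, y, z in m, then the turn, a rotation vector about the tool's x, y, z in units of 5 degrees (1.0 is 5 degrees). A call has exactly 10 rows; each row is the pose to reach, as a shift and turn from the pose commanded when the call began, along the tool's axes at that moment; what a row does not reach only later rows make up. A row lasts 1/12 s, in which the tool goes at most 41.7 mm and 7.16 degrees, less where a joint would pass 70% of its speed; a pose out of reach is approached as far as the arm can. A call with a gripper value outside its range is refused whole. OPENING is the finger opening in m, from 0 to 0.087, set as the call begins (- or left out, the last holds). The fingers move at their own pace and stop on an object; the grip force is fixed at half the most. Time passes only in rows, so rows that repeat a pose let the fingers close, or fill a call up. It gives the time, the measured TCP pose, the force and the opening at its end, in the units of the state.
- r.sense(): the state, without advancing time (a new reading comes with each control period).
- r.capture(name): name is "scene" or "side" or "wrist"; returns (picture, depth): 420x560x3 uint8, blue, green, red; 420x560 float32, m along the optical axis (not along the pixel's ray), 0 where there is no reading.
- r.calibration(name): a dict with "fx", "fy", "cx", "cy" (pixels), "R" (3x3) and "t" (3): a world point X has camera coordinates R X + t; the wrist camera has in their place "tool_from_camera" (4x4, takes a point from camera to tool coordinates, whose origin is the TCP and whose axes are the tool frame's). Camera axes: x right, y down, z forward; pixel columns grow to the right and rows downward; lengths in m; the calibration is good to about 2 mm. A picture is of the moment at which its call begins: read the wrist's pose just before it. calibration takes no time and is no camera call.
- r.finish_job(): hands the job in, once; it reports no verdict.
Trained networks look in the newest picture that a camera, given by its name, has taken for a name from the list of things; names that differ only in an ending like _2 or _b are one class to them, and where a whole thing is asked for, a point or a joint stands for the part that bears it (a point fixed in the world has none). Each returns a list of dicts, best first, with "confidence" (0 to 1); they miss things now and then, are a little off and sometimes report something else, mostly with a low value. They report only what shows in the picture. A call takes as long as a camera call. They do not tell look-alikes from the thing itself.
- r.cut_out(query, camera): "region" (420x560 bool, what is visible of it) and "uv" ([column, row] in pixels, amid what is visible of it).
The state is a dict: "time_s": time; "joints": joint angles; "joint_velocities": joint speeds; "effort": joint torques, N m; "tcp_pos": TCP position; "ee_rot": TCP orientation; "wrist_force": force on the tool from outside, world axes, zero at the start; "moment": the same for the moment, N m; "gripper_width": opening from 0.0 (shut) to 1.0 (fully open).
Only numpy, scipy, OpenCV 4.12 (cv2) and the standard library are available. Lean on these libraries where they do the work, as an engineer would, in place of code of your own. Each camera call takes 0.05 s, during which the arm holds its last target.

### The job

The padlock on the specimen strongbox is on its day setting, so only its last number is left to dial: seen from above with the shackle as twelve, turn the dial to four o'clock and leave it in that click. Then draw the lock body back so that the shackle, held by the hasp's staple, is pulled fully open, work the lock off the staple, and finish holding the open lock up in the gripper, still and dial up, at least 10 cm above the lid. Leave the other things on the lid and counter where they are.

Things in the scene. Friction and masses are not known exactly. Their poses are not given: they have to be found in the camera images.
- strongbox: Grey steel strongbox with a bare-metal split lid, 260 (x) x 300 (y) x 110 mm high, fixed. Origin under its centre, z up; lid top at z = 110 mm. A hasp strap (3 mm thick, 32 wide) lies on the lid from the +x side and ends 9 mm to the -x side of the staple, which stands up through it.
- staple (a point): The hasp's fixed staple: an upright loop of 6 mm round bar in the strongbox's y-z plane, 33 mm tall. Point: on the lid top, midway between its legs (20 mm apart centre to centre along y). Its window is 14 mm wide and reaches from 3 (strap) to 27 mm above the lid; the shackle's toe leg passes through it along x.
- lock: Padlock, about 0.5 kg in all, loose, lying flat on the lid, dial up: a brass block with a steel face, 54 (x) x 56 (y) x 26 mm thick. Origin: centre of its underside; its +x points to the shackle, within a few degrees of the strongbox's +x. Flat parallel sides at y = +-28 mm to grip. It can shift a few mm and yaw a few degrees in the staple. Twelve hour ticks surround the dial, the broad one at twelve.
- knob (a point): Middle of the dial's upright bar knob, on the lock's vertical axis, 40.5 mm above its underside. The black bar is 34 mm long, 12 mm wide, 20 mm high (30.5 to 50.5 mm above the lock's underside), on a disc 39 mm across whose top is at 30.5 mm. This point's x axis runs along the bar to the pointer.
- pointer (a point): The bar knob's pointed end, at the height of the bar's top, 21.5 mm from the dial's axis; a white line on the bar's top runs from the axis to it.
- dial (a joint): Dial angle, rad: 0 = pointer at twelve (towards the shackle, the lock's +x), growing clockwise seen from above; four o'clock is 2.094. A click notch at each hour (every 0.524) takes about 0.02 N m to leave; let go within 0.2 rad of a notch, the dial falls into it. Starts between one and about three o'clock. Only within about 0.12 rad of four o'clock can the shackle be drawn.
- shackle (a joint): How far the shackle is drawn out of the lock body, m: 0 = shut, 0.020 = fully open (a stop). With the dial off its number it is blocked after about 1 mm. Once freed it slides against about 3 N of friction and stays where it is left (no spring). Drawing the lock back along its -x is idle for 3 to 13 mm until the bow bears on the staple, then draws the shackle.
- toe (a point): Free tip of the shackle's toe leg, moving with the shackle: at x = 24 mm + joint value, y = -17 mm, z = 10 mm in the lock's frame. The shackle is a steel U of 8 mm bar, centreline 10 mm above the lock's underside; the other (heel) leg, at y = +17 mm, stays in the body. Shut, it stands out to x = 70 mm; straight legs to x = 49 mm, then a half-round bow.
- gap (a point): Point of the lock's frame at x = 35.5 mm, y = -17 mm, z = 0: middle of the 17 mm gap between the body's face (x = 27 mm) and the toe tip (x = 44 mm) when fully open. With the shackle open and the lock raised about 5 mm to clear the strap, move the lock along +x until this point is over the staple's (about 4 mm of room each way); the lock then lifts straight off.
- cup: Bystander: capped specimen cup, 42 mm across, 55 mm tall, standing on the strongbox lid near its far left corner; origin at the centre of its underside. Not to be moved.
- carton: Bystander: small white label carton, 50 x 85 x 32 mm, on the lid near its near right corner; origin under its centre. Not to be moved.
- tape: Bystander: roll of tape, 70 mm across, 19 mm high, lying on the counter left of the strongbox. Not to be moved.
- bowl: Bystander: steel bowl, 130 mm across, 45 mm high, on the counter right of the strongbox. Not to be moved.
- marker: Bystander: marker pen, 122 mm long, 14 mm thick, lying on the lid along its near edge, left. Not to be moved.
- swabs: Bystander: glass jar with a steel cap, 72 mm across, 110 mm tall, at the left of the counter. Not to be moved.
Mind the look-alikes: they are no part of the job. What is shaped like the lock but orange or purple is not meant.

How it is judged:
By the outcome, as a careful person would: the job done as asked, in the order asked, and still so for the second after the job is handed in, while the arm keeps its last pose, push and grip.
It also fails if it takes over 54 s, if anything falls off the work surface, if the arm or the gripper's body presses on something with over 40 N, if the wrist force passes 120 N, or if a joint passes its speed limit or range.

## Working session

There is one attempt and no reset: what is moved stays moved. The work goes in short steps, Python scripts to look and compute and a shell command to move; the robot and the scene stay as the last step left them, time stands still between calls to the robot, and variables do not carry over. Pictures are saved under pics/ and viewed, and the job is handed in when it is done.

```bash
ls; mkdir -p pics; python3 - <<'E'
from station import r
import cv2
print(r.sense())
for n in ("scene","side"):
    p,d=r.capture(n); cv2.imwrite(f"pics/{n}0.png",p)
    import numpy as np; np.save(f"pics/{n}0d.npy",d)
    print(n,r.calibration(n))
p,d=r.capture("wrist"); cv2.imwrite("pics/wrist0.png",p); print(r.calibration("wrist"))
E
```

```text
pics
{'time_s': 0.0, 'joints': array([ 8.38572710e+01,  2.20919356e+01,  3.81099049e-01, -2.88512378e-02,
       -6.84098297e+01, -1.48157315e+01]), 'joint_velocities': array([-0.030322  , -0.01449004,  0.08493273, -0.11480944, -0.04438199,
       -0.06003375]), 'effort': array([-1.09177290e-03, -3.90674007e+01,  1.87410074e+01,  4.21977460e+00,
        1.09730315e-02, -1.95305438e-04]), 'tcp_pos': array([0.22333468, 0.58310877, 0.22145658]), 'ee_rot': array([[-3.57863749e-01, -9.33773559e-01, -6.90882915e-04],
       [-9.33771326e-01,  3.57864406e-01, -2.04378381e-03],
       [ 2.15567369e-03, -8.62694806e-05, -9.99997673e-01]]), 'wrist_force': array([0.37161043, 0.928117  , 0.0910317 ]), 'moment': array([0.03418327, 0.0065566 , 0.03857047]), 'gripper_width': 1.0060085904773624}
scene {'fx': 459.1961858975795, 'fy': 459.1961858975795, 'cx': 275.9795257805731, 'cy': 211.57170665979908, 'R': array([[ 0.52559191,  0.85054453, -0.01808695],
       [ 0.45045375, -0.29626651, -0.84220993],
       [-0.72169561,  0.43451139, -0.53884626]]), 't': array([-0.38001769, -0.09366167,  1.39017415])}
side {'fx': 413.81956589313404, 'fy': 413.81956589313404, 'cx': 275.4389376872142, 'cy': 210.69797881038753, 'R': array([[ 0.81915773, -0.57337556,  0.01486862],
       [-0.43235473, -0.63430624, -0.64087829],
       [ 0.37689521,  0.51855188, -0.7674985 ]]), 't': array([-0.33157254,  0.38273046,  0.93015818])}
{'fx': 350.4479020021989, 'fy': 350.4479020021989, 'cx': 272.7591282981722, 'cy': 214.90924211218154, 'tool_from_camera': array([[ 9.99999400e-01, -1.00398897e-03,  4.37945760e-04,
        -3.76334238e-04],
       [ 8.27014817e-04,  9.54211469e-01,  2.99131723e-01,
        -8.32485946e-02],
       [-7.18217818e-04, -2.99131181e-01,  9.54211727e-01,
        -1.60458523e-01],
       [ 0.00000000e+00,  0.00000000e+00,  0.00000000e+00,
         1.00000000e+00]])}
```

View pics/scene0.png

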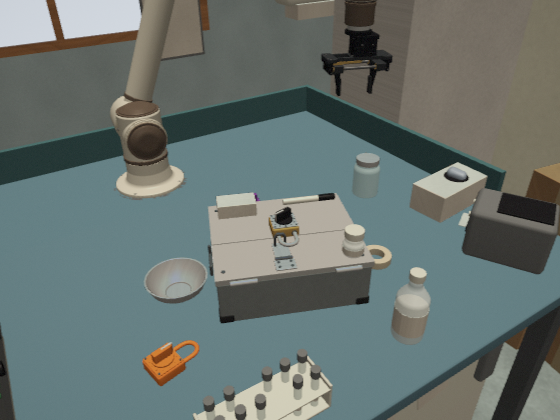

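View pics/side0.png

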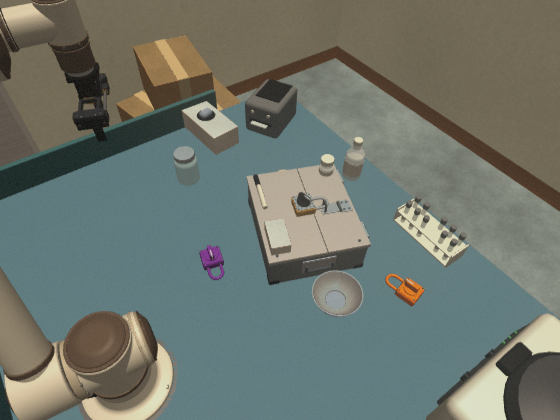

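View pics/wrist0.png

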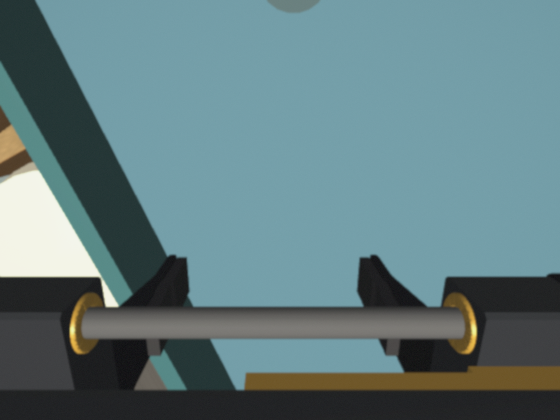

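Candidates: the brass lock on the lid (scene 283,222; side 304,204), the orange look-alike (scene 170,360; side 407,290) and the purple one (side 212,260). I choose the brass one on the lid, since its shackle is in the staple, and check it in a crop.

```bash
cat > h.py <<'E'
from station import r
import numpy as np, cv2
def world(cam,mask,d,pose=None):
    c=r.calibration(cam); v,u=np.nonzero(mask&(d>0)); z=d[v,u]
    P=np.stack([(u-c['cx'])/c['fx']*z,(v-c['cy'])/c['fy']*z,z],1)
    if cam=='wrist':
        T=c['tool_from_camera']; P=P@T[:3,:3].T+T[:3,3]
        p,R=pose; return P@R.T+p
    return (P-c['t'])@c['R']
E
python3 - <<'E'
from h import *
for cam in ("scene","side"):
    p,d=r.capture(cam)
    for q in ("lock","strongbox","knob","shackle","cup","carton","marker"):
        for o in r.cut_out(q,cam)[:3]:
            W=world(cam,o['region'],d)
            print(cam,q,round(o['confidence'],2),np.round(o['uv']),o['region'].sum(),np.round(np.median(W,0),4),np.round(np.percentile(W,2,axis=0),3),np.round(np.percentile(W,98,axis=0),3))
    c=(283,222) if cam=="scene" else (310,205)
    cr=p[c[1]-45:c[1]+45,c[0]-60:c[0]+60]
    cv2.imwrite(f"pics/crop_{cam}.png",cv2.resize(cr,None,fx=6,fy=6,interpolation=cv2.INTER_CUBIC))
E
```

```text
scene lock 0.93 [284. 226.] 727 [0.5873 0.1029 0.1347] [0.547 0.077 0.115] [0.637 0.134 0.16 ]
scene lock 0.79 [165. 361.] 1404 [ 0.6925 -0.2027  0.0243] [ 0.654 -0.235 -0.001] [ 0.716 -0.144  0.051]
scene lock 0.68 [237. 206.] 868 [0.4674 0.0577 0.1392] [0.429 0.018 0.111] [0.49  0.099 0.143]
scene strongbox 0.73 [282. 264.] 14787 [0.6544 0.068  0.1085] [ 0.469 -0.067  0.008] [0.747 0.246 0.113]
scene strongbox 0.35 [308. 200.] 286 [0.51   0.2217 0.1201] [0.489 0.167 0.112] [0.532 0.273 0.125]
scene knob 0.98 [161. 356.] 442 [ 0.6898 -0.2069  0.0382] [ 0.678 -0.224  0.026] [ 0.703 -0.187  0.052]
scene knob 0.66 [282. 224.] 743 [0.5881 0.1025 0.1345] [0.547 0.076 0.115] [0.637 0.131 0.16 ]
scene knob 0.55 [284. 219.] 238 [0.5784 0.1093 0.1481] [0.569 0.091 0.138] [0.591 0.129 0.161]
scene shackle 0.58 [192. 344.] 221 [ 0.6729 -0.1559  0.0124] [ 0.655 -0.178 -0.001] [ 0.697 -0.14   0.015]
scene cup 0.6 [351. 242.] 675 [0.7206 0.1755 0.1442] [0.63  0.163 0.108] [0.732 0.246 0.166]
scene cup 0.26 [285. 223.] 694 [0.5867 0.1034 0.1349] [0.552 0.077 0.117] [0.636 0.134 0.16 ]
scene carton
[... 745 characters left out ...]
026] [0.33  0.191 0.053]
side knob 0.6 [411. 288.] 200 [ 0.6788 -0.2064  0.0378] [ 0.666 -0.223  0.026] [ 0.694 -0.186  0.052]
side knob 0.49 [304. 200.] 170 [0.5687 0.1108 0.1472] [0.556 0.094 0.135] [0.597 0.131 0.163]
side shackle 0.57 [318. 199.] 25 [0.6163 0.1048 0.1231] [0.6   0.079 0.119] [0.633 0.114 0.126]
side cup 0.77 [327. 162.] 285 [0.7021 0.178  0.148 ] [0.69  0.166 0.115] [0.728 0.202 0.167]
side carton 0.75 [273. 235.] 730 [0.4477 0.0566 0.1414] [0.418 0.02  0.112] [0.484 0.106 0.145]
side carton 0.68 [308. 223.] 9335 [0.5587 0.048  0.1095] [ 0.41  -0.066  0.01 ] [0.706 0.262 0.115]
side marker 0.6 [258. 185.] 165 [0.5099 0.2352 0.1225] [0.484 0.171 0.11 ] [0.538 0.282 0.127]
```

View pics/crop_scene.png

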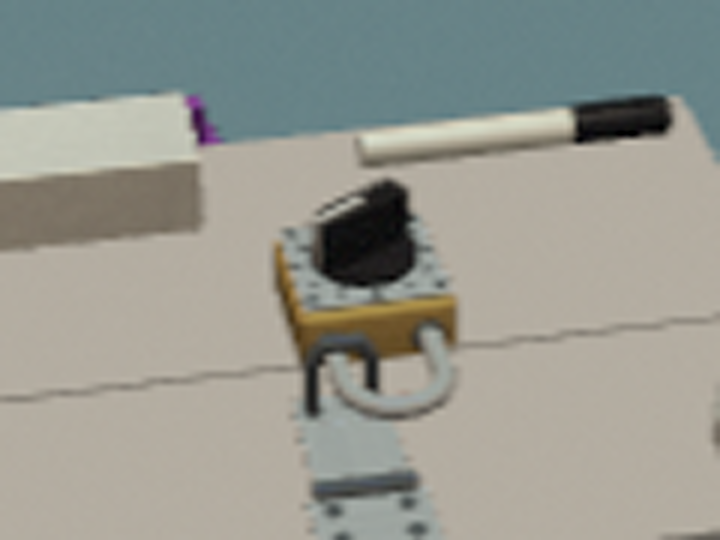

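View pics/crop_side.png

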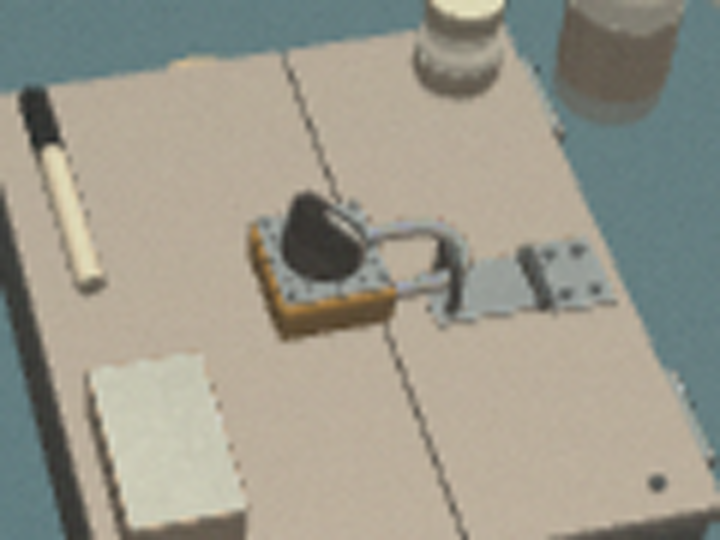

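The crop shows the brass lock, with its shackle in the staple and the knob's white line pointing roughly to three o'clock. I'll move over it for the wrist view.

```bash
python3 -m jog '[[[0.016,-0.025,-0.004],[0,0,0.7]],[[0.032,-0.05,-0.008],[0,0,1.4]],[[0.056,-0.087,-0.016],[0,0,2.1]],[[0.08,-0.125,-0.02],[0,0,2.8]],[[0.1,-0.157,-0.03],[0,0,3.5]],[[0.12,-0.19,-0.036],[0,0,4.2]],[[0.14,-0.22,-0.04],[0,0,4.9]],[[0.16,-0.25,-0.04],[0,0,5.6]],[[0.18,-0.28,-0.04],[0,0,6.3]],[[0.2,-0.31,-0.04],[0,0,7.0]]]' 0.05; python3 - <<'E'
from h import *
s=r.sense();R=s['ee_rot'];print(np.round(R,3),s['joints'].round(1)); print(R.T@(np.array([.572,.108,.262])-s['tcp_pos']))
E
```

```text
time_s: 1.78
tcp_pos: [0.4422, 0.2844, 0.263]
ee_rot: [[-0.83, -0.557, 0.001], [-0.557, 0.83, 0.001], [-0.001, 0.0, -1.0]]
wrist_force: [0.5, 0.3, 0.0]
gripper_width: 0.578
[[-0.83  -0.557  0.001]
 [-0.557  0.83   0.001]
 [-0.001  0.    -1.   ]] [ 50.4  10.7  -9.6   0.  -69.7 -16.6]
[-0.00940935 -0.21878465  0.00099446]
```

```bash
python3 -m jog '[[[-0.001,-0.03,0],[0,0,0.8]],[[-0.002,-0.06,0],[0,0,1.6]],[[-0.004,-0.095,0],[0,0,2.4]],[[-0.005,-0.125,0],[0,0,3.2]],[[-0.006,-0.155,0],[0,0,4.0]],[[-0.008,-0.185,0],[0,0,4.8]],[[-0.009,-0.207,0],[0,0,5.6]],[[-0.009,-0.219,0.001],[0,0,6.4]],[[-0.009,-0.219,0.001],[0,0,6.8]],[[-0.009,-0.219,0.001],[0,0,6.8]]]' 0.05; python3 - <<'E'
from h import *
s=r.sense();R=s['ee_rot'];print(np.round(R,3),s['joints'].round(1),s['tcp_pos'])
p,d=r.capture('wrist');cv2.imwrite('pics/w1.png',p);np.savez('pics/w1.npz',p=p,d=d,R=R,t=s['tcp_pos'])
E
```

```text
time_s: 2.62
tcp_pos: [0.5719, 0.1086, 0.2612]
ee_rot: [[-1.0, 0.002, -0.0], [0.002, 1.0, -0.0], [0.0, -0.0, -1.0]]
wrist_force: [-0.4, 1.3, -0.6]
gripper_width: 0.576
[[-1.     0.002 -0.   ]
 [ 0.002  1.    -0.   ]
 [ 0.    -0.    -1.   ]] [ 26.7  16.5  -2.1  -0.  -71.4 -26.8] [0.57185476 0.10862569 0.26123124]
```

View pics/w1.png

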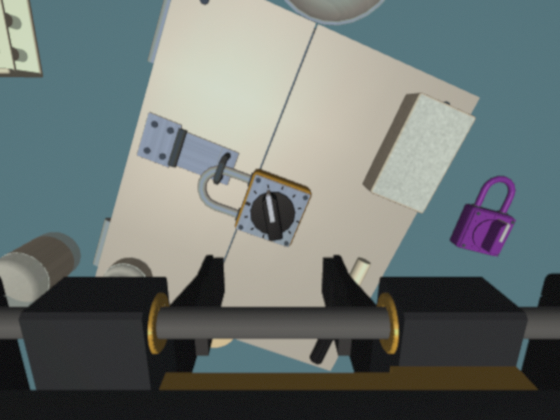

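The wrist view shows the brass lock at (272,210), its staple at (222,165), the white line pointing image-up, and the box yawed about 20°. Next I'll measure it precisely.

```bash
cat > meas.py <<'E'
from h import *
import sys
def grab(name):
    s=r.sense(); p,d=r.capture('wrist'); R=s['ee_rot'];t=s['tcp_pos']
    cv2.imwrite(f'pics/{name}.png',p); np.savez(f'pics/{name}.npz',p=p,d=d,R=R,t=t); return s,p,d
def pix2w(z,uv,R,t):   # intersect ray with plane z
    c=r.calibration('wrist');T=c['tool_from_camera']
    ray=np.array([(uv[0]-c['cx'])/c['fx'],(uv[1]-c['cy'])/c['fy'],1])
    o=R@T[:3,3]+t; v=R@T[:3,:3]@ray
    return o+v*(z-o[2])/v[2]
E
python3 - <<'E'
from meas import *
f=np.load('pics/w1.npz');p,d,R,t=f['p'],f['d'],f['R'],f['t']
W=world('wrist',np.ones(d.shape,bool),d,(t,R)); img=np.full(d.shape+(3,),np.nan); v,u=np.nonzero(d>0); img[v,u]=W
roi=np.zeros(d.shape,bool); roi[160:250,230:320]=True
z=img[...,2]
def rect(m,n):
    P=img[m][:,:2]*1000; b=cv2.minAreaRect(P.astype(np.float32)); print(n,m.sum(),np.round(b,1),np.median(img[m],0).round(4))
print(np.histogram(z[roi],bins=np.arange(.1,.17,.004)))
rect(roi&(z>.150),'bar')
rect(roi&(z>.127)&(z<.143),'face')
lid=(z>.104)&(z<.113); rect(lid,'lid')
roi2=np.zeros(d.shape,bool); roi2[150:200,195:240]=True
rect(roi2&(z>.130),'staple')
for n,w in (('line0',(270,213)),('line1',(267,192))): print(n,pix2w(.161,w,R,t))
cr=p[110:260,130:330]; cv2.imwrite('pics/w1c.png',cv2.resize(cr,None,fx=4,fy=4,interpolation=cv2.INTER_CUBIC))
E
```

```text
(array([   4, 1644, 2142,   47,   90,  299,  118,  325, 1690,  906,   40,
         19,   24,   28,  615,   31,    0]), array([0.1  , 0.104, 0.108, 0.112, 0.116, 0.12 , 0.124, 0.128, 0.132,
       0.136, 0.14 , 0.144, 0.148, 0.152, 0.156, 0.16 , 0.164, 0.168]))Traceback (most recent call last):
  File "<stdin>", line 9, in <module>
  File "<stdin>", line 7, in rect
    return _wrapfunc(a, 'round', decimals=decimals, out=out)
    return _wrapit(obj, method, *args, **kwds)
    conv = _array_converter(obj)
ValueError: setting an array element with a sequence. The requested array has an inhomogeneous shape after 1 dimensions. The detected shape was (3,) + inhomogeneous part.
```

```bash
cat >> meas.py <<'E'
def analyse(name,box,lidz=.110,scale=4,stap=None,crop=None):
    f=np.load(f'pics/{name}.npz');p,d,R,t=f['p'],f['d'],f['R'],f['t']
    W=world('wrist',np.ones(d.shape,bool),d,(t,R)); img=np.full(d.shape+(3,),np.nan); v,u=np.nonzero(d>0); img[v,u]=W
    z=img[...,2]
    def rect(m,n):
        if m.sum()<8: print(n,'few');return
        b=cv2.minAreaRect((img[m][:,:2]*1000).astype(np.float32)); print(n,m.sum(),np.round(b[0],1),np.round(b[1],1),round(b[2],1),np.median(img[m],0).round(4))
    roi=np.zeros(d.shape,bool); roi[box[1]:box[3],box[0]:box[2]]=True
    rect(roi&(z>lidz+.045),'bar'); rect(roi&(z>lidz+.02)&(z<lidz+.033),'face')
    hull=roi&(z>lidz+.02)
    rect((z>lidz-.006)&(z<lidz+.003),'lid')
    if stap: 
        s=np.zeros(d.shape,bool); s[stap[1]:stap[3],stap[0]:stap[2]]=True; rect(s&(z>lidz+.022),'staple')
    c=crop or box; cr=p[c[1]:c[3],c[0]:c[2]]; cv2.imwrite(f'pics/{name}c.png',cv2.resize(cr,None,fx=scale,fy=scale,interpolation=cv2.INTER_CUBIC))
    return img,p,R,t
E
python3 - <<'E'
from meas import *
img,p,R,t=analyse('w1',(235,160,320,250),stap=(195,150,236,190),crop=(130,110,330,260))
for n,w in (('line0',(270,213)),('line1',(267,192))): print(n,pix2w(.161,w,R,t))
E
```

```text
bar 657 [573.6 110.6] [12.  38.9] 8.9 [0.5739 0.1109 0.1585]
face 2742 [573.1 112.6] [53.9 52.1] 69.5 [0.5723 0.1087 0.1346]
lid 67281 [627.  117.3] [353.5 353.7] 68.0 [0.5838 0.0606 0.1082]
staple 216 [616.3  76.5] [24.9  5.9] 67.8 [0.6156 0.075  0.1399]
line0 [0.57467137 0.10609181 0.161     ]
line1 [0.5768832  0.08930465 0.161     ]
```

View pics/w1c.png

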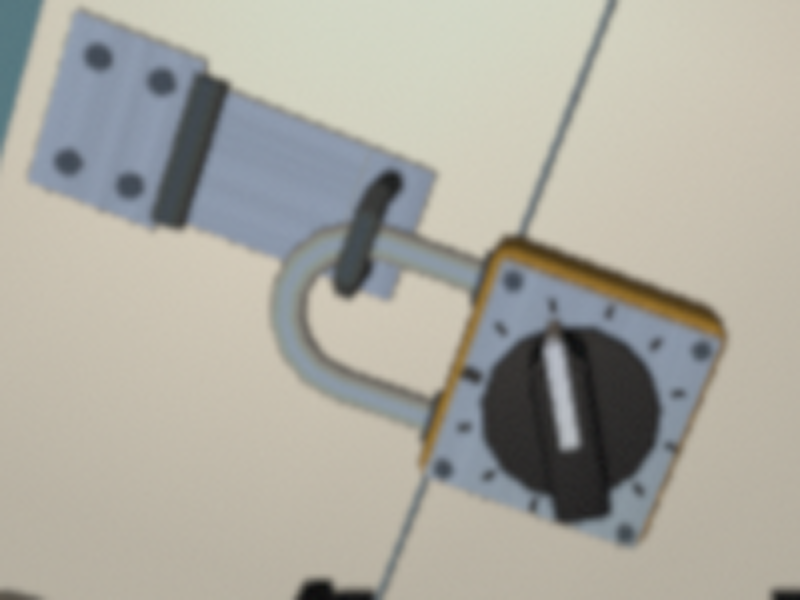

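The lock's yaw is about -20.5° and its axis is at (573.2, 112.7) mm. The bar points at -81°, so the dial is at two o'clock (60.6°). Next I align with the bar and go down over it.

```bash
python3 -m jog '[[[0,0.001,0.01],[0,0,-0.5]],[[0,0.003,0.03],[0,0,-1.0]],[[-0.001,0.004,0.05],[0,0,-1.5]],[[-0.001,0.004,0.07],[0,0,-1.8]],[[-0.001,0.004,0.085],[0,0,-1.8]],[[-0.001,0.004,0.097],[0,0,-1.8]],[[-0.001,0.004,0.106],[0,0,-1.8]],[[-0.001,0.004,0.112],[0,0,-1.8]],[[-0.001,0.004,0.115],[0,0,-1.8]],[[-0.001,0.004,0.115],[0,0,-1.8]]]' 0.05; python3 - <<'E'
from meas import *
s,p,d=grab('w2'); print(s['tcp_pos'],s['wrist_force'],s['ee_rot'].round(3).tolist())
E
```

```text
time_s: 3.5
tcp_pos: [0.5724, 0.1137, 0.1463]
ee_rot: [[-0.987, -0.158, -0.0], [-0.158, 0.987, -0.0], [0.0, -0.0, -1.0]]
wrist_force: [0.6, -0.8, -0.3]
gripper_width: 0.572
[0.57238702 0.11372762 0.14634622] [ 0.57008644 -0.7509804  -0.28199189] [[-0.987, -0.158, -0.0], [-0.158, 0.987, -0.0], [0.0, -0.0, -1.0]]
```

View pics/w2.png

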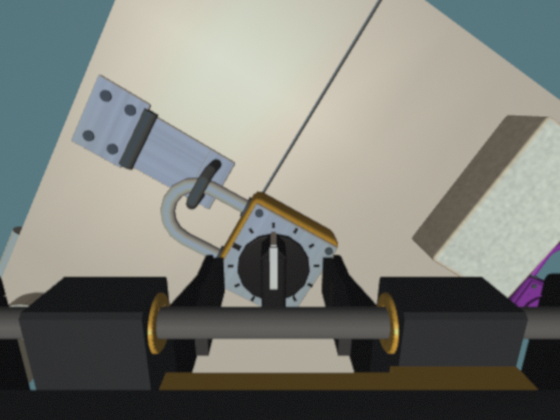

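The bar (274,265) is centred between the fingers and aligned. I go down slightly more and close.

```bash
python3 -m jog '[[[-0.0005,-0.001,0.0015],[0,0,0]],[[-0.0005,-0.001,0.0025],[0,0,0]],[[-0.0005,-0.001,0.0025],[0,0,0]],[[-0.0005,-0.001,0.0025],[0,0,0]],[[-0.0005,-0.001,0.0025],[0,0,0]],[[-0.0005,-0.001,0.0025],[0,0,0]],[[-0.0005,-0.001,0.0025],[0,0,0]],[[-0.0005,-0.001,0.0025],[0,0,0]],[[-0.0005,-0.001,0.0025],[0,0,0]],[[-0.0005,-0.001,0.0025],[0,0,0]]]' 0.0
```

```text
time_s: 4.38
tcp_pos: [0.5726, 0.1125, 0.1441]
ee_rot: [[-0.988, -0.157, -0.001], [-0.157, 0.988, -0.0], [0.001, -0.0, -1.0]]
wrist_force: [-3.8, -0.4, 3.2]
gripper_width: 0.137
```

```bash
python3 -m jog '[[[0,0,0],[0,0,0.7]],[[0,0,0],[0,0,1.4]],[[0,0,0],[0,0,2.1]],[[0,0,0],[0,0,2.8]],[[0,0,0],[0,0,3.5]],[[0,0,0],[0,0,4.2]],[[0,0,0],[0,0,4.9]],[[0,0,0],[0,0,5.6]],[[0,0,0],[0,0,6.3]],[[0,0,0],[0,0,7.0]]]'; python3 -m jog '[[[0,0,0],[0,0,0.6]],[[0,0,0],[0,0,1.2]],[[0,0,0],[0,0,1.8]],[[0,0,0],[0,0,2.4]],[[0,0,0],[0,0,3.0]],[[0,0,0],[0,0,3.6]],[[0,0,0],[0,0,4.2]],[[0,0,0],[0,0,4.8]],[[0,0,0],[0,0,5.0]],[[0,0,0],[0,0,5.0]]]'; python3 - <<'E'
from meas import *
s,p,d=grab('w3'); print(s['tcp_pos'],s['wrist_force'],s['moment'],s['joints'].round(1))
E
```

```text
time_s: 5.22
tcp_pos: [0.575, 0.1142, 0.1443]
ee_rot: [[-0.898, 0.44, 0.005], [0.44, 0.898, 0.003], [-0.003, 0.005, -1.0]]
wrist_force: [1.0, 2.9, -0.0]
gripper_width: 0.135
time_s: 6.05
tcp_pos: [0.5743, 0.1137, 0.1442]
ee_rot: [[-0.63, 0.776, 0.003], [0.776, 0.63, 0.002], [-0.0, 0.003, -1.0]]
wrist_force: [-0.5, 3.7, 0.2]
gripper_width: 0.134
[0.57428583 0.11372935 0.14421692] [-0.4779999   3.74980191  0.21614219] [ 1.14691316 -0.39129044  0.07201885] [ 27.   22.  -11.7  -0.  -56.2 -77.9]
```

View pics/w3.png

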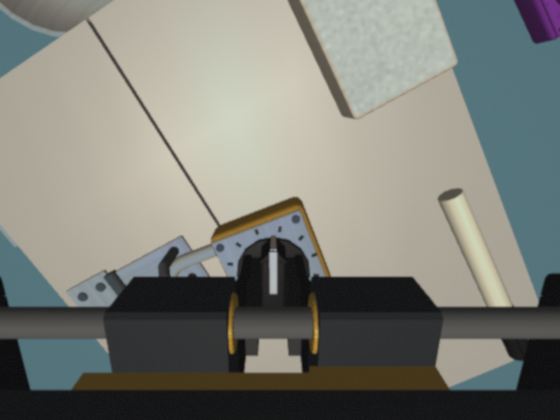

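The lock has yawed a little; pointer-to-lock angle is about 113°. I turn about 7° more.

```bash
python3 -m jog '[[[0,0,0],[0,0,0.5]],[[0,0,0],[0,0,1.0]],[[0,0,0],[0,0,1.4]],[[0,0,0],[0,0,1.4]],[[0,0,0],[0,0,1.4]],[[0,0,0],[0,0,1.4]],[[0,0,0],[0,0,1.4]],[[0,0,0],[0,0,1.4]],[[0,0,0],[0,0,1.4]],[[0,0,0],[0,0,1.4]]]'; python3 - <<'E'
from meas import *
s,p,d=grab('w4'); print(s['moment'])
img,p,R,t=analyse('w4',(200,190,340,278),crop=(150,180,350,280))
m=np.zeros(d.shape,bool);m[190:278,200:340]=1
z=img[...,2]; m&=(z>.125)&(z<.138)
P=img[m][:,:2]*1000
h=cv2.convexHull(P.astype(np.float32))[:,0]; e=np.diff(np.vstack([h,h[:1]]),axis=0)
for a,b in zip(h,e):
    if np.hypot(*b)>12: print(a.round(1),np.hypot(*b).round(1),np.degrees(np.arctan2(b[1],b[0])).round(1))
print('toolx',np.degrees(np.arctan2(R[1,0],R[0,0])))
E
```

```text
time_s: 6.93
tcp_pos: [0.5733, 0.1128, 0.1442]
ee_rot: [[-0.531, 0.848, 0.0], [0.848, 0.531, 0.0], [0.0, 0.0, -1.0]]
wrist_force: [0.3, 4.5, 1.3]
gripper_width: 0.138
[ 1.45034139 -0.18650498  0.03592493]
bar 1244 [555.6 100.6] [33.  38.6] 32.0 [0.562  0.1049 0.1592]
face 3924 [572.9 110.9] [49.4 51.9] 61.6 [0.5601 0.1003 0.1343]
lid 110753 [555.7 111.7] [222.3 344.6] 22.3 [0.5349 0.053  0.1082]
[589.7  99.1] 54.7 120.7
[560.9 145.1] 19.5 -117.8
[551.8 127.9] 22.1 -117.5
[546.3  96.3] 14.9 -27.7
[559.5  89.3] 23.9 -27.5
[586.6  79. ] 13.3 68.3
toolx 122.05777522053955
```

View pics/w4c.png

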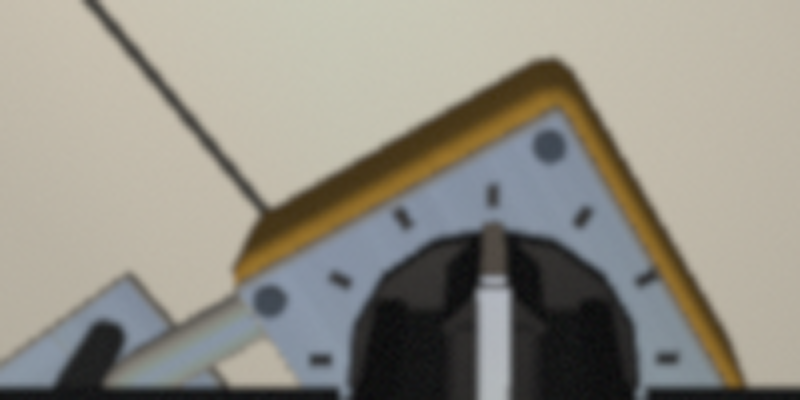

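Pointer is exactly on its tick: lock yaw -27.6°, pointer at -148°, so 120.3° = four o'clock. I release, lift and re-measure.

```bash
python3 -m jog '[[[0,0,0],[0,0,0]],[[0,0,0],[0,0,0]],[[0,0,0],[0,0,0]],[[0,0,0],[0,0,0]],[[0,0,-0.005],[0,0,0]],[[0,0,-0.015],[0,0,0]],[[0,0,-0.035],[0,0,1.2]],[[0,0,-0.06],[0,0,2.4]],[[0,0,-0.08],[0,0,3.6]],[[0,0,-0.09],[0,0,4.8]]]' 0.087;  python3 -m jog '[[[0,0,0],[0,0,1.2]],[[0,0,0],[0,0,2.4]],[[0,0,0],[0,0,3.6]],[[0,0,0],[0,0,4.8]],[[0,0,0],[0,0,6.0]],[[0,0,0],[0,0,7.1]],[[0,0,0],[0,0,7.1]],[[0,0,0],[0,0,7.1]],[[0,0,0],[0,0,7.1]],[[0,0,0],[0,0,7.1]]]'; python3 - <<'E'
from meas import *
s,p,d=grab('w5'); print(s['tcp_pos'],s['joints'].round(1))
E
```

```text
time_s: 7.82
tcp_pos: [0.5746, 0.1128, 0.2385]
ee_rot: [[-0.135, 0.991, 0.006], [0.991, 0.135, 0.001], [0.001, 0.006, -1.0]]
wrist_force: [0.7, 0.2, 0.3]
gripper_width: 0.809
time_s: 8.65
tcp_pos: [0.5732, 0.1126, 0.2344]
ee_rot: [[0.46, 0.888, 0.0], [0.888, -0.46, 0.0], [0.0, 0.0, -1.0]]
wrist_force: [0.7, -0.4, 0.7]
gripper_width: 1.002
[0.57318026 0.11261182 0.2343525 ] [  27.    17.6   -4.4    0.   -67.9 -144.4]
```

View pics/w5.png

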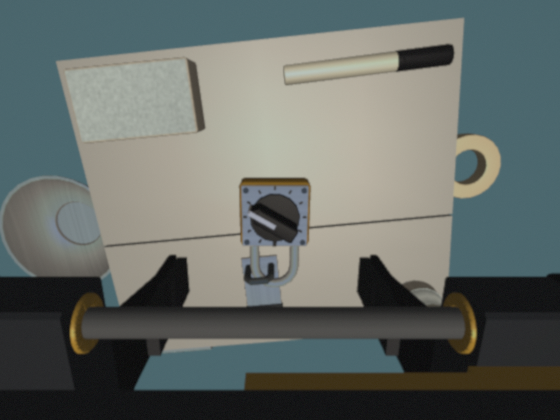

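```bash
python3 - <<'E'
from meas import *
img,p,R,t=analyse('w5',(225,165,325,258),stap=(236,258,284,300),crop=(215,165,345,305))
print('tooly',np.degrees(np.arctan2(R[1,1],R[0,1])))
E
```

```text
bar 820 [572.3 112.2] [38.7 12.5] 32.3 [0.5723 0.1131 0.1587]
face 3150 [573.7 113.7] [54.4 51.2] 62.5 [0.5695 0.1183 0.1346]
lid 75056 [578.7 110.5] [305.6 270.6] 68.1 [0.5466 0.1437 0.1082]
staple 237 [615.3  77.2] [25.2  5.9] 68.3 [0.615  0.078  0.1396]
tooly -27.378366440411387
```

View pics/w5c.png

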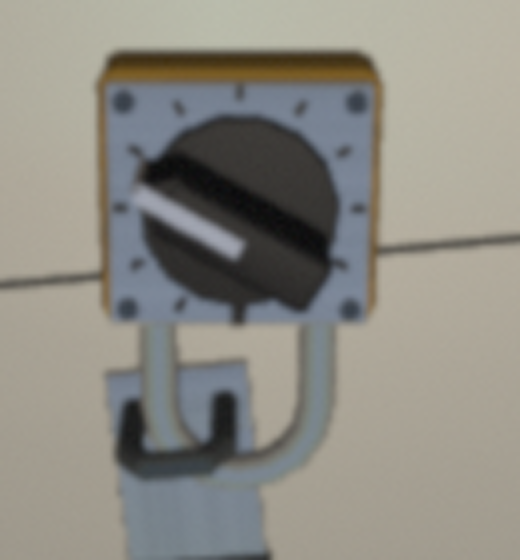

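The dial reads 120.2° after release, so it's in the four o'clock click. Box yaw is -21.9° and the staple is at (615.3, 77.2). Next I go down to grip the body sides.

```bash
python3 -m jog '[[[0,0,0.015],[0,0,0]],[[0.001,0,0.04],[0,0,0]],[[0.001,0,0.065],[0,0,0]],[[0.001,0,0.085],[0,0,0]],[[0.001,0,0.1],[0,0,0]],[[0.001,0,0.11],[0,0,0]],[[0.001,0,0.117],[0,0,0]],[[0.001,0,0.12],[0,0,0]],[[0.001,0,0.121],[0,0,0]],[[0.001,0,0.121],[0,0,0]]]' 0.087
```

```text
time_s: 9.53
tcp_pos: [0.5741, 0.1137, 0.1137]
ee_rot: [[0.461, 0.887, 0.001], [0.887, -0.461, 0.0], [0.001, 0.001, -1.0]]
wrist_force: [-1.0, 1.0, 0.2]
gripper_width: 0.999
```

```bash
python3 -m jog '[[[0,0,0],[0,0,0]],[[0,0,0],[0,0,0]],[[0,0,0],[0,0,0]],[[0,0,0],[0,0,0]],[[0,0,0],[0,0,0]],[[0,0,0],[0,0,0]],[[0,0,0],[0,0,0]],[[0,0,0],[0,0,0]],[[0,0,0],[0,0,0]],[[0,0,0],[0,0,0]]]' 0.0
```

```text
time_s: 10.37
tcp_pos: [0.5738, 0.1137, 0.1132]
ee_rot: [[0.461, 0.887, 0.0], [0.887, -0.461, 0.0], [0.0, 0.0, -1.0]]
wrist_force: [0.2, 1.0, 1.1]
gripper_width: 0.643
```

Gripped at 56 mm. I raise it a little and turn it in line with the box.

```bash
python3 -m jog '[[[0,0,-0.001],[0,0,0]],[[0,0,-0.002],[0,0,-0.3]],[[0,0,-0.002],[0,0,-0.5]],[[0,0,-0.002],[0,0,-0.7]],[[0,0,-0.002],[0,0,-0.9]],[[0,0,-0.002],[0,0,-1.1]],[[0,0,-0.002],[0,0,-1.1]],[[0,0,-0.002],[0,0,-1.1]],[[0,0,-0.002],[0,0,-1.1]],[[0,0,-0.002],[0,0,-1.1]]]'; python3 - <<'E'
from meas import *
s,p,d=grab('w6'); print(s['tcp_pos'],s['wrist_force'],s['moment'])
img,p,R,t=analyse('w6',(200,150,350,278),crop=(150,150,400,300),scale=3,stap=(236,240,284,300))
print(np.degrees(np.arctan2(R[1,1],R[0,1])))
E
```

```text
time_s: 11.2
tcp_pos: [0.5736, 0.1135, 0.115]
ee_rot: [[0.374, 0.927, -0.0], [0.927, -0.374, 0.0], [-0.0, -0.0, -1.0]]
wrist_force: [-0.6, -0.6, -5.4]
gripper_width: 0.644
[0.57359267 0.11353176 0.11504509] [-0.61986702 -0.62896391 -5.43019953] [ 0.01800043 -0.15126876  0.01566127]
bar few
face 4960 [558.6 120.8] [68.  19.8] 68.0 [0.556  0.1211 0.136 ]
lid 121293 [547.7 126.9] [297.8 191.5] 68.1 [0.524  0.1556 0.1083]
staple 2741 [558.4 113.6] [20.8 23.8] 68.0 [0.5577 0.114  0.1401]
-21.965000581754296
```

View pics/w6.png

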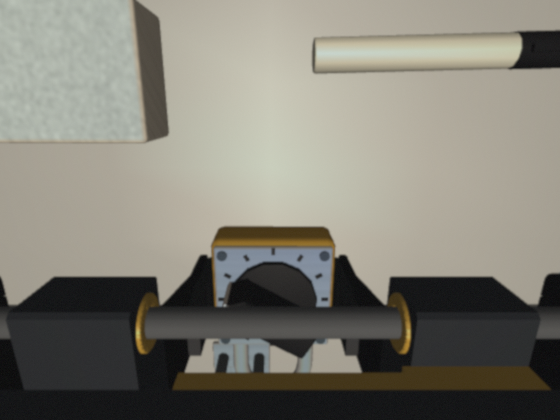

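The lock is held and aligned, and the toe leg (240,360) is centred between the staple's legs (222 and 260). Now I pull back.

```bash
python3 -m jog '[[[0,-0.001,0],[0,0,0]],[[0,-0.002,0],[0,0,0]],[[0,-0.003,0],[0,0,0]],[[0,-0.004,0],[0,0,0]],[[0,-0.005,0],[0,0,0]],[[0,-0.006,0],[0,0,0]],[[0,-0.007,0],[0,0,0]],[[0,-0.008,0],[0,0,0]],[[0,-0.009,0],[0,0,0]],[[0,-0.01,0],[0,0,0]]]'; python3 -m jog '[[[0,-0.001,0],[0,0,0]],[[0,-0.002,0],[0,0,0]],[[0,-0.003,0],[0,0,0]],[[0,-0.004,0],[0,0,0]],[[0,-0.005,0],[0,0,0]],[[0,-0.006,0],[0,0,0]],[[0,-0.007,0],[0,0,0]],[[0,-0.008,0],[0,0,0]],[[0,-0.009,0],[0,0,0]],[[0,-0.01,0],[0,0,0]]]'
```

```text
time_s: 12.08
tcp_pos: [0.5644, 0.1172, 0.1152]
ee_rot: [[0.374, 0.927, 0.0], [0.927, -0.374, -0.0], [0.0, 0.0, -1.0]]
wrist_force: [1.7, -2.3, -5.7]
gripper_width: 0.636
time_s: 12.92
tcp_pos: [0.555, 0.1211, 0.1151]
ee_rot: [[0.374, 0.927, 0.0], [0.927, -0.374, -0.0], [0.0, 0.0, -1.0]]
wrist_force: [1.9, -2.9, -6.2]
gripper_width: 0.639
```

The force is about 3 N, so the shackle is sliding. I continue to the stop.

```bash
python3 -m jog '[[[0,-0.0005,0],[0,0,0]],[[0,-0.001,0],[0,0,0]],[[0,-0.0015,0],[0,0,0]],[[0,-0.002,0],[0,0,0]],[[0,-0.0025,0],[0,0,0]],[[0,-0.003,0],[0,0,0]],[[0,-0.0035,0],[0,0,0]],[[0,-0.004,0],[0,0,0]],[[0,-0.004,0],[0,0,0]],[[0,-0.004,0],[0,0,0]]]'
```

```text
time_s: 13.75
tcp_pos: [0.5516, 0.1225, 0.1151]
ee_rot: [[0.374, 0.927, 0.0], [0.927, -0.374, 0.0], [0.0, 0.0, -1.0]]
wrist_force: [2.7, -2.8, -5.2]
gripper_width: 0.643
```

```bash
python3 -m jog '[[[0,-0.0005,0],[0,0,0]],[[0,-0.001,0],[0,0,0]],[[0,-0.0015,0],[0,0,0]],[[0,-0.002,0],[0,0,0]],[[0,-0.0025,0],[0,0,0]],[[0,-0.003,0],[0,0,0]],[[0,-0.003,0],[0,0,0]],[[0,-0.003,0],[0,0,0]],[[0,-0.003,0],[0,0,0]],[[0,-0.003,0],[0,0,0]]]'
```

```text
time_s: 14.58
tcp_pos: [0.5511, 0.1228, 0.1155]
ee_rot: [[0.374, 0.927, 0.005], [0.927, -0.374, -0.001], [0.001, 0.005, -1.0]]
wrist_force: [10.2, -8.4, -8.2]
gripper_width: 0.642
```

The stop is felt: 13 N after 24.3 mm of travel. I check it visually.

```bash
python3 - <<'E'
from meas import *
s,p,d=grab('w7')
p2,d2=r.capture('side'); cv2.imwrite('pics/s7.png',cv2.resize(p2[150:260,240:380],None,fx=5,fy=5,interpolation=cv2.INTER_CUBIC))
E
```

View pics/w7.png

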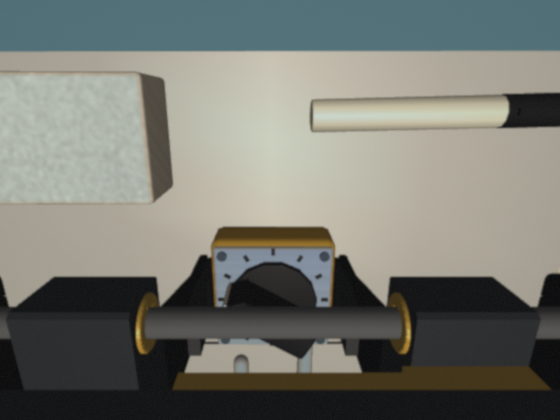

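View pics/s7.png

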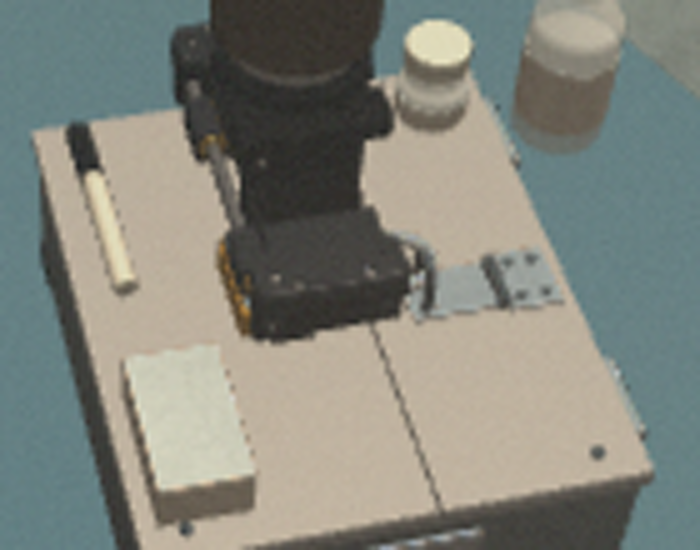

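The free toe tip is visible at (240,362) in front of the body, so the shackle is fully open. I raise the lock 4 mm and feed it forward.

```bash
python3 -m jog '[[[0,0.0025,0],[0,0,0]],[[0,0.003,-0.002],[0,0,0]],[[0,0.004,-0.004],[0,0,0]],[[0,0.006,-0.004],[0,0,0]],[[0,0.008,-0.004],[0,0,0]],[[0,0.011,-0.004],[0,0,0]],[[0,0.014,-0.004],[0,0,0]],[[0,0.017,-0.004],[0,0,0]],[[0,0.02,-0.004],[0,0,0]],[[0,0.02,-0.004],[0,0,0]]]'; python3 - <<'E'
from meas import *
grab('w8'); s=r.sense(); print(s['ee_rot'].T@(np.array([.5886,.1077,.1195])-s['tcp_pos']))
E
```

```text
time_s: 15.52
tcp_pos: [0.5678, 0.116, 0.119]
ee_rot: [[0.374, 0.927, 0.0], [0.927, -0.374, 0.0], [0.0, 0.0, -1.0]]
wrist_force: [0.5, 0.1, -5.8]
gripper_width: 0.641
[ 0.00018755  0.02278287 -0.0005556 ]
```

View pics/w8.png

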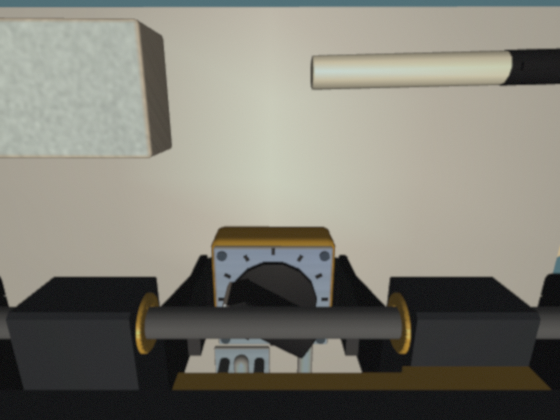

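The toe (241,362) is centred on the staple with no contact force. I advance the remaining 23 mm.

```bash
python3 -m jog '[[[0,0.003,0],[0,0,0]],[[0,0.006,0],[0,0,0]],[[0,0.009,0],[0,0,0]],[[0,0.012,0],[0,0,0]],[[0,0.015,0],[0,0,0]],[[0,0.018,0],[0,0,0]],[[0,0.0205,0],[0,0,0]],[[0,0.022,0],[0,0,0]],[[0,0.0225,0],[0,0,0]],[[0,0.0225,0],[0,0,0]]]'; python3 - <<'E'
from meas import *
s,p,d=grab('w9'); print(s['wrist_force'],s['tcp_pos'])
p2,d2=r.capture('scene'); cv2.imwrite('pics/s9.png',cv2.resize(p2[170:290,220:360],None,fx=5,fy=5,interpolation=cv2.INTER_CUBIC))
E
```

```text
time_s: 16.4
tcp_pos: [0.5881, 0.1076, 0.119]
ee_rot: [[0.374, 0.927, -0.0], [0.927, -0.374, -0.0], [-0.0, -0.0, -1.0]]
wrist_force: [-0.2, -0.5, -5.5]
gripper_width: 0.639
[-0.18694106 -0.47570073 -5.48896054] [0.58808486 0.10764639 0.11895842]
```

View pics/w9.png

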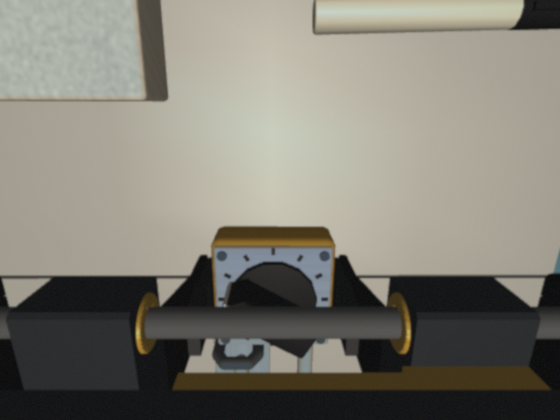

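View pics/s9.png

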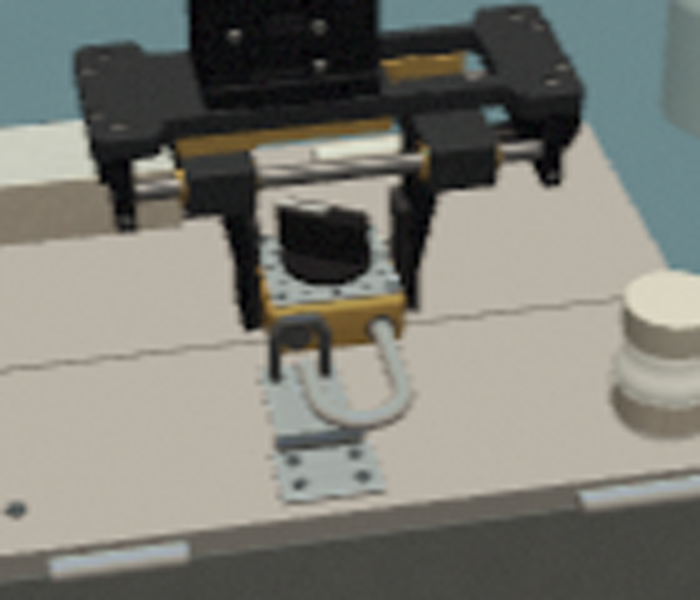

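The scene crop shows the free toe tip (300,372) past the staple and the staple in the gap, with no contact force. I lift slowly.

```bash
python3 -m jog '[[[0,0,-0.001],[0,0,0]],[[0,0,-0.002],[0,0,0]],[[0,0,-0.003],[0,0,0]],[[0,0,-0.004],[0,0,0]],[[0,0,-0.006],[0,0,0]],[[0,0,-0.008],[0,0,0]],[[0,0,-0.01],[0,0,0]],[[0,0,-0.012],[0,0,0]],[[0,0,-0.014],[0,0,0]],[[0,0,-0.014],[0,0,0]]]'
```

```text
time_s: 17.33
tcp_pos: [0.5884, 0.1078, 0.1337]
ee_rot: [[0.374, 0.928, 0.001], [0.928, -0.374, 0.0], [0.001, 0.001, -1.0]]
wrist_force: [-0.1, -0.6, -5.0]
gripper_width: 0.638
```

Clear. I lift well up.

```bash
python3 -m jog '[[[0,0,-0.003],[0,0,0]],[[0,0,-0.008],[0,0,0]],[[0,0,-0.015],[0,0,0]],[[0,0,-0.027],[0,0,0]],[[0,0,-0.042],[0,0,0]],[[0,0,-0.06],[0,0,0]],[[0,0,-0.078],[0,0,0]],[[0,0,-0.095],[0,0,0]],[[0,0,-0.108],[0,0,0]],[[0,0,-0.118],[0,0,0]]]'; python3 -m jog '[[[0,0,-0.006],[0,0,0]],[[0,0,-0.009],[0,0,0]],[[0,0,-0.01],[0,0,0]],[[0,0,-0.01],[0,0,0]],[[0,0,-0.01],[0,0,0]],[[0,0,-0.01],[0,0,0]],[[0,0,-0.01],[0,0,0]],[[0,0,-0.01],[0,0,0]],[[0,0,-0.01],[0,0,0]],[[0,0,-0.01],[0,0,0]]]'; python3 - <<'E'
from meas import *
s,p,d=grab('w10'); print(s['joint_velocities'].round(2))
for c in('scene','side'):
    p2,d2=r.capture(c); cv2.imwrite(f'pics/{c}10.png',cv2.resize(p2[120:300,190:430] if c=='scene' else p2[110:290,210:430],None,fx=3.3,fy=3.3,interpolation=cv2.INTER_CUBIC))
    for q in ('lock','cup','carton','marker'):
        for o in r.cut_out(q,c)[:2]:
            W=world(c,o['region'],d2); print(c,q,round(o['confidence'],2),np.median(W,0).round(3),np.percentile(W,2,axis=0).round(3),np.percentile(W,98,axis=0).round(3))
E
```

```text
time_s: 18.17
tcp_pos: [0.5884, 0.1078, 0.2535]
ee_rot: [[0.374, 0.927, 0.003], [0.927, -0.374, 0.001], [0.002, 0.002, -1.0]]
wrist_force: [-0.3, 1.0, -5.4]
gripper_width: 0.645
time_s: 19.0
tcp_pos: [0.588, 0.1077, 0.2609]
ee_rot: [[0.374, 0.927, -0.0], [0.927, -0.374, -0.0], [-0.0, -0.0, -1.0]]
wrist_force: [-0.6, -0.9, -5.4]
gripper_width: 0.641
[-0.1  -0.12  0.08 -0.21 -0.01  0.03]
scene lock 0.96 [ 0.693 -0.204  0.025] [ 0.659 -0.235  0.005] [ 0.716 -0.145  0.051]
scene lock 0.6 [0.605 0.096 0.282] [0.572 0.066 0.262] [0.671 0.124 0.308]
scene cup 0.78 [0.721 0.176 0.142] [0.685 0.164 0.109] [0.732 0.201 0.166]
scene cup 0.68 [0.594 0.102 0.295] [0.573 0.089 0.283] [0.606 0.12  0.308]
scene carton 0.65 [0.468 0.058 0.139] [0.428 0.018 0.112] [0.49  0.098 0.143]
scene marker 0.83 [0.509 0.22  0.12 ] [0.487 0.166 0.111] [0.532 0.275 0.125]
side lock 0.89 [ 0.674 -0.202  0.025] [ 0.653 -0.232  0.002] [ 0.708 -0.143  0.052]
side lock 0.84 [0.309 0.159 0.026] [0.284 0.11  0.001] [0.34  0.197 0.052]
side cup 0.74 [0.561 0.058 0.11 ] [ 0.411 -0.066  0.009] [0.707 0.266 0.115]
side cup 0.41 [0.705 0.167 0.123] [0.697 0.164 0.116] [0.713 0.171 0.132]
side marker 0.7 [0.504 0.221 0.122] [0.483 0.169 0.11 ] [0.529 0.281 0.127]
side marker 0.28 [0.562 0.056 0.11 ] [ 0.411 -0.066  0.015] [0.703 0.26  0.114]
```

View pics/scene10.png

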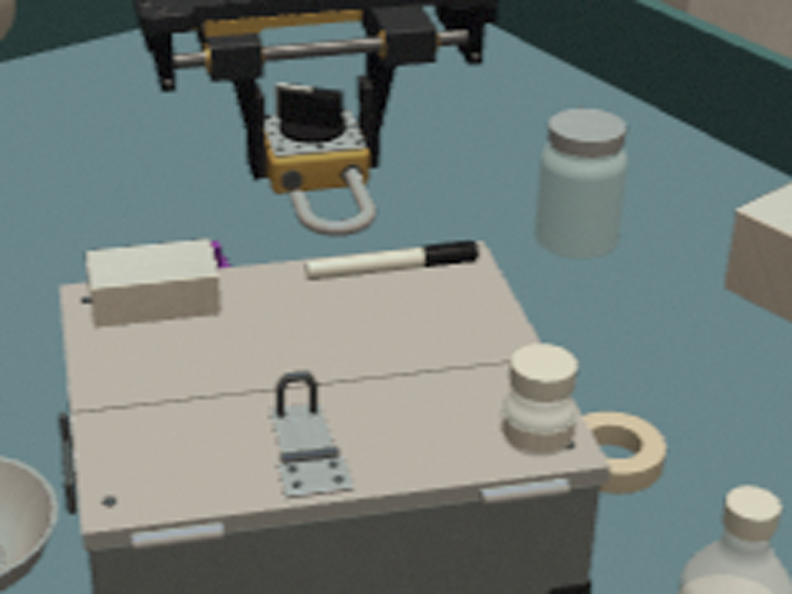

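View pics/side10.png

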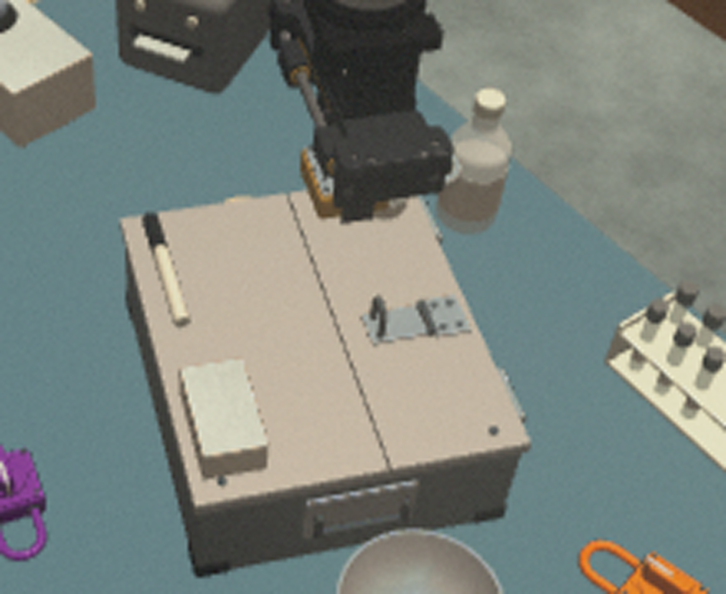

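View pics/w10.png

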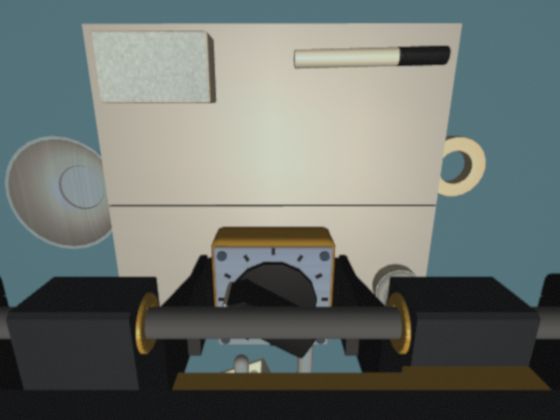

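The lock is off the staple, open, dial up and level, with its underside about 148 mm above the lid. The pointer is still at four o'clock and the bystanders haven't moved, so I hand the job in.

```bash
python3 - <<'E'
from station import r
print(r.finish_job())
E
```

```text
the job is handed in; nothing more can be done
None
```

The padlock is open, off the staple and held in the gripper, dial up. I handed the job in at about 19–20 s of the 54 s allowed.

- **Dial:** I turned it from two o'clock to four o'clock. After I let go it measured 120.2°, so it sat in that click, and it looked unchanged in the last picture.
- **Shackle:** I gripped the lock body, lined it up with the box and drew it back 24.3 mm. It slid against about 3 N until it hit the stop at 13 N. The pictures then showed the toe free of the body.
- **Removal:** I raised the lock about 4 mm, moved it forward until the staple was in the gap, and lifted it off without any sign of contact.
- **Final checks:** The lock was still and level, with its underside about 148 mm above the lid. The grip held at 56 mm wide and the wrist carried 5.4 N, which fits the lock's weight.
- **Other things:** The cup, carton and marker measured the same before and after in the scene camera. The tape, bowl and jar I judged only by eye, and saw no change.
- **Disagreements:** The wrist camera read heights about 2 mm low, which I allowed for. In the final pictures the networks gave some wrong labels, such as calling the lock a cup, the side camera found only the look-alikes, and its cup readings were poor; I went by the pictures instead.

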